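Stand the set culture slants upright in their racks

ROBOT

A 6-joint arm with a two-finger parallel gripper is mounted at the origin on the work surface. World frame = base frame: x ahead of the robot, y to its left, z up, the work surface at z = 0. Lengths are in mm, angles in rad, forces in N, time in s.
With the tool pointing down it reaches from about 275 to 750 mm from the base axis. Payload 10.2 kg.
Tool frame: the origin (TCP) lies between the finger pads; the fingertips stand 11 mm ahead of it and the grasp point (between the pads) lies 8 mm behind it; z points along the fingers, y is the line along which they close (so a half turn about z gives the same grasp; the last joint's range is limited). The gripper opens to 85 mm and grips with 20 to 120 N. Pads are 22 mm wide; open, the fingers measure 114 mm over their backs; the gripper's body (76 mm by 85 mm) begins 54 mm behind the grasp point. The pads swing forward as they close: fully open they stand 13 mm farther back than shut.
Start: joints at [1.119, 0.313, 1.498, -0, 1.331, -0.223], TCP at [119.087, 511.321, 242.294] pointing down, gripper open.
Joint ranges: [-2.94, 2.94], [-0.97, 2.17], [0.19, 2.56], [-1.23, 4.37], [0.02, 3.11], [-2.88, 2.88]. Speed limits (rad/s): [2.39, 2.39, 3.01, 3.14, 3.14, 3.14].

INTERFACE

Orientations are given as a unit quaternion [w, x, y, z].
In Python, from rig import sense, eyes, finish_job gives the robot as it stands.
- The arm moves only by the shell command python3 -m jog 'ROWS' [FORCE]. ROWS is JSON, a list of rows, each a list of 7 numbers: the shift along the tool's x, y, z in m, then the turn, a rotation vector about the tool's x, y, z in rad, then the finger opening in m, from 0 to 0.0854. In form: [[dx, dy, dz, rx, ry, rz, gripper], ...]. A call has 1 to 5 rows; each row shifts and turns the commanded pose from where the row before left it, along the tool's axes as they then stand; what a row does not reach is not made up. A row lasts 1/10 s, in which the tool goes at most 50 mm and 8.59 degrees, less where a joint would pass 70% of its speed; a pose out of reach is approached as far as the arm can. A call is refused whole if a number of a shift passes 0.05 or a number of a turn 0.15, either way. A call with a gripper value outside its range is refused whole. The fingers move at their own pace and stop on an object; FORCE is the grip in N (left out, the last holds). Time passes only in rows, so rows that do not move let the fingers close. It gives the time, the measured TCP pose, the force, the opening and the grip force at its end, in the units of the state.
- sense(): the state, without advancing time (a new reading comes with each control period).
- eyes.capture(name): name is "side" or "top" or "wrist"; returns the picture (480x640x3 uint8, red, green, blue); there is no depth.
- eyes.calibration(name): a dict with "fx", "fy", "cx", "cy" (pixels), "cam_to_world" (4x4, takes a point from camera to world coordinates); the wrist camera has in their place "mount" (4x4, takes a point from camera to tool coordinates, whose origin is the TCP and whose axes are the flange's). Camera axes: x right, y down, z forward; pixel columns grow to the right and rows downward; lengths in mm; the calibration is good to about 2 mm. A picture is of the moment at which its call begins: read the wrist's pose just before it. calibration takes no time and is no camera call.
- finish_job(): hands the job in; it is judged then, once.
The state is a dict: "time_s": time; "joints": joint angles; "dq": joint speeds; "tau": joint torques, N m; "eef_pos": TCP position; "ee_rot": TCP orientation; "force": force on the tool from outside, world axes, zero at the start; "wrist_torque": the same for the moment, N m; "grip_width": opening from 0.0 (shut) to 1.0 (fully open); "grip_force": force on a finger pad.
Only numpy, scipy, OpenCV 4.12 (cv2) and the standard library are available. Lean on these libraries where they do the work, as an engineer would, in place of code of your own. Each camera call takes 0.05 s, during which the arm holds its last target. There are 200 camera calls.

TASK

The red-capped culture tubes have set on the slant: tip each of them up so that it stands upright on its foot, without letting it fall, in a bay of the rack it leans in. The blue-capped tubes are still setting: leave them leaning as they are, and do not disturb the bottles, boxes and other things around the racks.

Things in the scene. Friction and masses are not known exactly. Their poses are not given: they have to be found in the camera images.
- rack_green: green slant rack, fixed, 3 bays side by side, 52 mm apart along its y axis. Origin on the bench under its middle. Tubes lean to its -x side, feet in the bays at x = +50 mm, foot edge on the floor at x = +38 mm; a leaning tube's lowest outermost cap corner is at x = -50 mm, 115 mm above the bench. A standing tube's cap top is 146 mm above the bench
- rack_green_bay0 (a point): first bay of the green rack (most -y in the rack's axes; the others follow along +y), point at the middle of its floor, 6 mm above the bench: pocket 34 mm wide and 34 mm deep in x for a tube's foot, open on top and to -x. Cheeks 34 mm high at its sides; back wall on +x, 76 mm above the bench; on -x a lip 6 mm high that holds the foot edge
- rack_green_bar (a point): middle of the green rack's steel rest bar (8 mm thick, along y, between dividers that rise to 87 mm) on which the barrels lean. A push at the cap towards the rack's +x, rising in an arc, turns a tube up about its foot edge; within about 10 degrees of upright it settles on its flat foot, and the back wall keeps it from going over
- rack_pink: pink slant rack, fixed, 2 bays side by side, 52 mm apart along its y axis. Origin on the bench under its middle. Tubes lean to its -x side, feet in the bays at x = +50 mm, foot edge on the floor at x = +38 mm; a leaning tube's lowest outermost cap corner is at x = -50 mm, 115 mm above the bench. A standing tube's cap top is 146 mm above the bench
- rack_pink_bay0 (a point): first bay of the pink rack (most -y in the rack's axes; the others follow along +y), point at the middle of its floor, 6 mm above the bench: pocket 34 mm wide and 34 mm deep in x for a tube's foot, open on top and to -x. Cheeks 34 mm high at its sides; back wall on +x, 76 mm above the bench; on -x a lip 6 mm high that holds the foot edge
- rack_pink_bar (a point): middle of the pink rack's steel rest bar (8 mm thick, along y, between dividers that rise to 87 mm) on which the barrels lean. A push at the cap towards the rack's +x, rising in an arc, turns a tube up about its foot edge; within about 10 degrees of upright it settles on its flat foot, and the back wall keeps it from going over
- red_a_mid (a point): red-capped clear culture tube, flat-bottomed, loose, about 60 g: barrel 28 mm dia, cap 33 mm dia over the top 24 mm, 140 mm long in all. Point: on its axis half-way along; z axis from foot to cap. At the start it leans 38 degrees from upright in a bay of the green rack
- red_b_mid (a point): red-capped clear culture tube, flat-bottomed, loose, about 60 g: barrel 28 mm dia, cap 33 mm dia over the top 24 mm, 140 mm long in all. Point: on its axis half-way along; z axis from foot to cap. At the start it leans 38 degrees from upright in a bay of the green rack
- red_c_mid (a point): red-capped clear culture tube, flat-bottomed, loose, about 60 g: barrel 28 mm dia, cap 33 mm dia over the top 24 mm, 140 mm long in all. Point: on its axis half-way along; z axis from foot to cap. At the start it leans 38 degrees from upright in a bay of the pink rack
- blue_a_mid (a point): blue-capped clear culture tube, flat-bottomed, loose, about 60 g: barrel 28 mm dia, cap 33 mm dia over the top 24 mm, 140 mm long in all. Point: on its axis half-way along; z axis from foot to cap. At the start it leans 38 degrees from upright in a bay of the green rack; it must stay there
- blue_b_mid (a point): blue-capped clear culture tube, flat-bottomed, loose, about 60 g: barrel 28 mm dia, cap 33 mm dia over the top 24 mm, 140 mm long in all. Point: on its axis half-way along; z axis from foot to cap. At the start it leans 38 degrees from upright in a bay of the pink rack; it must stay there
- amber_bottle: bystander, not to be disturbed: amber glass bottle, 50 mm dia x 115 mm tall, loose; origin at the centre of its underside
- tall_bottle: bystander, not to be disturbed: white bottle with blue cap, 60 mm dia x 200 mm tall, loose; origin at the centre of its underside
- small_jar: bystander, not to be disturbed: glass jar, 50 mm dia x 70 mm tall, loose; origin at the centre of its underside
- beaker: bystander, not to be disturbed: clear open cup, 64 mm dia x 85 mm tall, loose; origin at the centre of its underside
- dish_stack: bystander, not to be disturbed: stack of three clear dishes, 60 mm dia x 39 mm tall, loose; origin at the centre of its underside
- tip_box: bystander, not to be disturbed: pipette-tip box with lilac band, 90 x 125 x 62 mm tall, loose; origin at the centre of its underside
- tube_block: bystander, not to be disturbed: blue block of small tubes, 70 x 110 x 47 mm tall, loose; origin at the centre of its underside
There are look-alikes about, which are no part of the job. Several things look just like the rack_pink: the one meant starts nearest to the robot's base. Leave any turquoise look-alike of the part that bears red_c_mid alone.

How it is judged:
By the outcome, as a careful person would: the job done as asked, in the order asked, and still so for the second after the job is handed in, with the robot touching nothing.
It also fails if it takes over 67 s, if anything falls off the work surface, if the arm or the gripper's body presses on something with over 40 N, if the wrist force passes 120 N, or if a joint passes its speed limit or range.

## Working session

There is one attempt and no reset: what is moved stays moved. The work goes in short steps, Python scripts to look and compute and a shell command to move; the robot and the scene stay as the last step left them, time stands still between calls to the robot, and variables do not carry over. Pictures are saved under pics/ and viewed, at most 10 in all, crops included, and the job is handed in when it is done.

```bash
ls; mkdir -p pics
python3 - <<'E'
from rig import sense,eyes
import cv2
s=sense();print(s)
for n in("top","side"):
    c=eyes.calibration(n);print(n,c)
    cv2.imwrite(f"pics/{n}0.png",eyes.capture(n)[:,:,::-1])
print(eyes.calibration("wrist"))
E
```

```text
pics
{'time_s': 0.0, 'joints': array([ 1.11860988e+00,  3.13459029e-01,  1.49844629e+00, -1.16973242e-05,
        1.33101641e+00, -2.23362762e-01]), 'dq': array([ 6.67023200e-04,  4.97028080e-04,  3.84581405e-05,  5.11882421e-04,
       -1.03496302e-03, -2.78286275e-04]), 'tau': array([ 1.82471162e-03, -4.12268007e+01, -2.59739774e+01, -7.69285316e-05,
        4.22099591e-03,  1.79113172e-06]), 'eef_pos': array([118.97008946, 511.085125  , 241.72698609]), 'ee_rot': array([-2.14861214e-04,  1.14160987e-01,  9.93462041e-01, -6.28871925e-04]), 'force': array([-3.24951492e-01,  9.93502696e-01,  7.56624216e-04]), 'wrist_torque': array([-0.01754523,  0.01356492,  0.0051432 ]), 'grip_force': 0.0, 'grip_width': 0.9999454761624048}
top {'fx': 541.1748373132335, 'fy': 541.1748373132335, 'cx': 325.85937281245566, 'cy': 241.95951902072014, 'cam_to_world': array([[-2.57518495e-03, -9.86857474e-01,  1.61572564e-01,
         2.57095589e+02],
       [-9.99963378e-01,  1.22258066e-03, -8.47035999e-03,
         1.36166543e+01],
       [ 8.16150257e-03, -1.61588460e-01, -9.86824483e-01,
         1.4171
[... 313 characters left out ...]
[-3.83124360e-01, -7.28667151e-01,  5.67679406e-01,
        -7.74314643e+02],
       [ 1.60072437e-02, -6.19718578e-01, -7.84660851e-01,
         1.12832683e+03],
       [ 0.00000000e+00,  0.00000000e+00,  0.00000000e+00,
         1.00000000e+00]])}
{'fx': 421.8926208896095, 'fy': 421.8926208896095, 'cx': 314.5436519479737, 'cy': 242.753837085959, 'mount': array([[-1.80063986e-03, -9.52635715e-01, -3.04108456e-01,
         7.87062643e+01],
       [ 9.99998118e-01, -1.49549892e-03, -1.23630495e-03,
        -3.70600376e-02],
       [ 7.22954377e-04, -3.04110110e-01,  9.52636614e-01,
        -1.31196967e+02],
       [ 0.00000000e+00,  0.00000000e+00,  0.00000000e+00,
         1.00000000e+00]])}
```

View pics/top0.png

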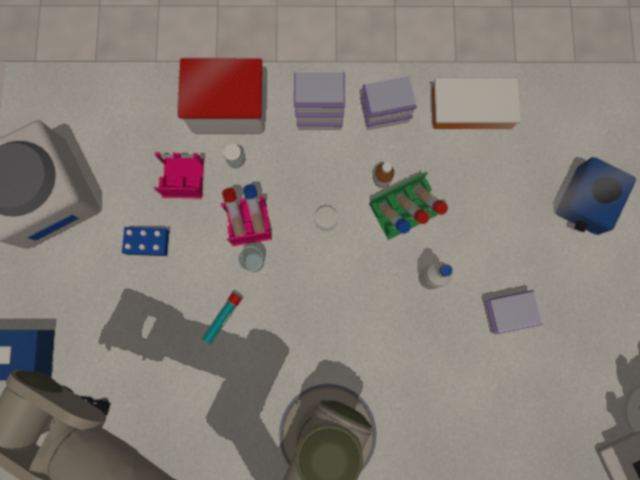

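View pics/side0.png

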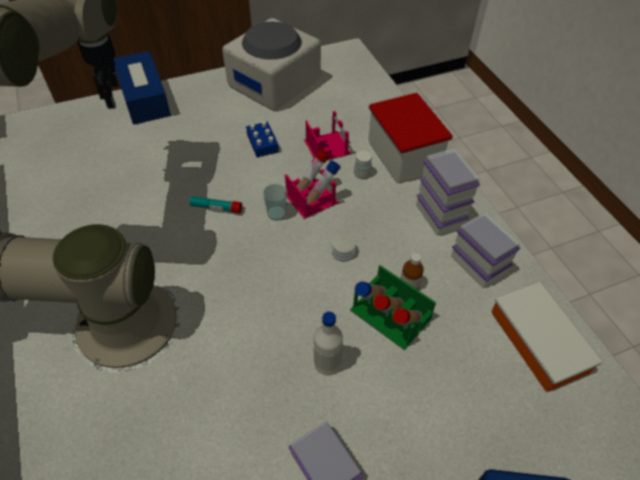

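The top view shows the occupied green rack at about (408,205), with red caps at (422,216) and (440,207) and a blue cap at (403,227). There are two pink racks. The occupied one at (247,215) is nearer the base at (328,455) and holds a red cap (230,195) and a blue cap (250,191). The empty look-alike is at (181,175). The turquoise tube with a red cap at (222,318) is a decoy. Next I'll fit the poses and confirm in a crop.

```bash
cat > h.py <<'E'
import numpy as np,cv2
from rig import sense,eyes
from scipy.spatial.transform import Rotation as R
from scipy.optimize import least_squares
def proj(P,c,T=None):
    T=c["cam_to_world"] if T is None else T
    q=(np.atleast_2d(P)-T[:3,3])@T[:3,:3]
    return np.c_[c["fx"]*q[:,0]/q[:,2]+c["cx"],c["fy"]*q[:,1]/q[:,2]+c["cy"]]
def back(u,v,z,c,T=None):
    T=c["cam_to_world"] if T is None else T
    d=T[:3,:3]@[(u-c["cx"])/c["fx"],(v-c["cy"])/c["fy"],1]
    return T[:3,3]+d*(z-T[2,3])/d[2]
def wristT(c):
    s=sense();T=np.eye(4);q=s["ee_rot"];T[:3,:3]=R.from_quat([q[1],q[2],q[3],q[0]]).as_matrix();T[:3,3]=s["eef_pos"]
    return T@c["mount"]
def blobs(img,col,amin=25):
    h=cv2.cvtColor(img,cv2.COLOR_RGB2HSV);H,S,V=[h[...,i].astype(int) for i in range(3)]
    m={"red":((H<6)|(H>176))&(S>170)&(V>70),"blue":(H>105)&(H<125)&(S>150)&(V>50)}[col]
    n,l,st,ce=cv2.connectedComponentsWithStats(m.astype(np.uint8))
    return [(ce[i].round(1),st[i,4],st[i,:4]) for i in range(1,n) if st[i,4]>amin]
th=np.linspace(0,2*np.pi,24)
def cap(p,y,tilt=np.radians(38)):
    u=np.array([-np.sin(tilt),0,np.cos(tilt)]);v=np.array([np.cos(tilt),0,np.sin(tilt)])
    f=np.array([38,y,6])+14*v
    L=np.concatenate([f+k*u+16.5*(np.cos(th)[:,None]*v+np.sin(th)[:,None]*[0,1,0]) for k in(116,140)])
    return L@R.from_euler("z",p[2]).as_matrix().T+[p[0],p[1],0]
def cen(P,c,T=None):
    m=cv2.moments(cv2.convexHull(proj(P,c,T).astype(np.float32)));return np.array([m["m10"],m["m01"]])/m["m00"]
E
python3 - <<'E'
from h import *
for n in("top","side"):
    im=cv2.imread(f"pics/{n}0.png")[:,:,::-1].copy()
    for col in("red","blue"):
        for b in blobs(im,col,15):
            print(n,col,*b)
c=eyes.calibration("top")
for nm,u,v,z in[("tall",446,270,200),("amber",388,167,115),("beaker",252,252,85),("jar",233,150,70),("dish",326,214,39),("tub_turq",222,318,14)]:print(nm,back(u,v,z,c).round())
a=cv2.imread("pics/top0.png")
cv2.imwrite("pics/crop.png",np.hstack([cv2.resize(a[130:290,205:285],(400,600*4//3))[:600],cv2.resize(a[140:290,360:460],(400,600))]))
E
```

```text
top red [189.  69.] 411 [180  59  27  29]
top red [228.2  93.5] 3440 [179  59  83  59]
top red [229. 195.] 128 [223 189  13  13]
top red [439.9 207.1] 126 [434 201  13  13]
top red [421.3 216.1] 130 [415 210  14  13]
top red [234.3 298.8] 80 [229 294  12  11]
top blue [593.8 160.6] 19 [591 159   7   4]
top blue [249.8 191.3] 123 [244 185  12  13]
top blue [603.9 215.9] 789 [584 196  42  37]
top blue [ 52.8 227.3] 229 [ 30 216  46  23]
top blue [402.7 225.4] 126 [396 219  14  13]
top blue [146.3 241.4] 826 [123 228  45  27]
top blue [445.8 270.2] 72 [441 266  10   9]
top blue [ 19.9 350.2] 1298 [  0 331  39  48]
side red [409.4 121.8] 2779 [370  94  82  58]
side red [321.4 154.8] 96 [316 149  13  13]
side red [235.3 206.4] 79 [231 202  10  10]
side red [380.9 301.7] 175 [374 294  15  16]
side red [400.7 315.5] 183 [393 308  16  16]
side blue [138.1  76.7] 1290 [114  52  50  50]
side blue [247.4  81.3] 236 [234  71  27  22]
side blue [260.7 137.5] 379 [247 124  30  28]
side blue [332.6 167.1] 92 [327 162  12  12]
side blue [362.4 288.6] 156 [356 282  14  14]
side blue [328.5 318.5] 132 [323 312  12  14]
side blue [514.6 476.1] 442 [485 470  82  10]
tall [ 392. -269.  200.]
amber [ 660. -153.  115.]
beaker [450. 186.  85.]
jar [719. 242.  70.]
dish [556.   1.  39.]
tub_turq [290. 268.  14.]
```

View pics/crop.png

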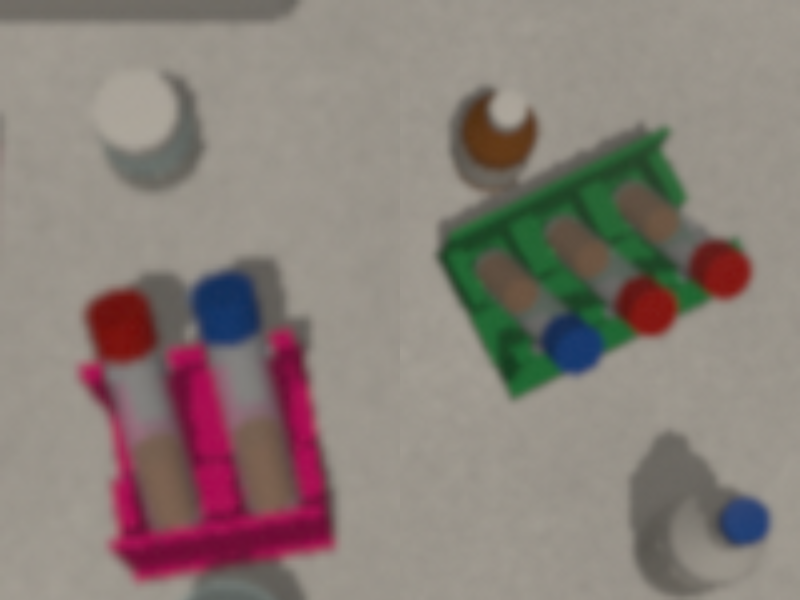

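The crop confirms it: the pink rack nearest the base holds red (left) and blue, and the green rack holds blue, red, red.

Run:
```python
from h import *
ct,cs=eyes.calibration("top"),eyes.calibration("side")
G=[(-52,(439.9,207.1),(400.7,315.5)),(0,(421.3,216.1),(380.9,301.7)),(52,(402.7,225.4),(362.4,288.6))]
P=[(-26,(229,195),(321.4,154.8)),(26,(249.8,191.3),(332.6,167.1))]
for nm,D,p0 in(("green",G,(590,-150,.4)),("pink",P,(560,190,3.3))):
    f=lambda p:np.concatenate([np.r_[cen(cap(p,y),ct)-t,cen(cap(p,y),cs)-s] for y,t,s in D])
    r=least_squares(f,p0,x_scale=(10,10,.1));p=r.x
    print(nm,p.round(3),np.degrees(p[2]).round(1),r.fun.round(1))
    Z=R.from_euler("z",p[2]).as_matrix()
    for y,_,_ in D:
        for l in((-50,y,115),(36,y,146),(-75,y,115)):print(y,l,(Z@l+[p[0],p[1],0]).round(1))
```

```text
green [ 5.57865e+02 -2.16735e+02  4.33000e-01] 24.8 [-1.   1.7  0.2 -0.2 -1.3  1.4  1.  -0.6 -1.6  0.9  1.1 -1.3]
-52 (-50, -52, 115) [ 534.3 -284.9  115. ]
-52 (36, -52, 146) [ 612.4 -248.8  146. ]
-52 (-75, -52, 115) [ 511.6 -295.4  115. ]
0 (-50, 0, 115) [ 512.5 -237.7  115. ]
0 (36, 0, 146) [ 590.5 -201.6  146. ]
0 (-75, 0, 115) [ 489.8 -248.2  115. ]
52 (-50, 52, 115) [ 490.7 -190.5  115. ]
52 (36, 52, 146) [ 568.7 -154.4  146. ]
52 (-75, 52, 115) [ 468. -201.  115.]
pink [560.357 211.513   3.271] 187.4 [0.  0.6 1.9 0.8 0.2 1.6 0.5 0.4]
-26 (-50, -26, 115) [606.6 243.8 115. ]
-26 (36, -26, 146) [521.3 232.6 146. ]
-26 (-75, -26, 115) [631.4 247.  115. ]
26 (-50, 26, 115) [613.3 192.2 115. ]
26 (36, 26, 146) [528.  181.1 146. ]
26 (-75, 26, 115) [638.1 195.4 115. ]
```

```bash
python3 -m jog '[[0,0,0,0,0,-0.12,0],[0,0,0,0,0,-0.12,0],[0,0,0,0,0,-0.118,0],[-0.03,-0.02,0,0,0,0,0],[-0.03,-0.02,0,0,0,0,0]]'
for i in 1; do python3 -m jog '[[-0.03,-0.02,0,0,0,0,0],[-0.03,-0.02,0,0,0,0,0],[-0.03,-0.02,0,0,0,0,0],[-0.03,-0.02,0,0,0,0,0],[-0.03,-0.02,0,0,0,0,0]]'; python3 -m jog '[[-0.03,-0.021,0,0,0,0,0],[-0.03,-0.021,0,0,0,0,0],[-0.03,-0.021,0,0,0,0,0],[-0.03,-0.021,0,0,0,0,0],[-0.03,-0.021,0,0,0,0,0]]';  python3 -m jog '[[-0.03,-0.02,0,0,0,0,0],[-0.03,-0.021,0,0,0,0,0],[-0.03,-0.021,0,0,0,0,0],[-0.03,-0.021,0,0,0,0,0],[0,0,0,0,0,0,0]]'; done
cat >> h.py <<'E'
RK={"green":(557.865,-216.735,.433),"pink":(560.357,211.513,3.271)}
def rel(n):
    s=sense();p=RK[n];Z=R.from_euler("z",p[2]).as_matrix();q=s["ee_rot"]
    T=R.from_quat([q[1],q[2],q[3],q[0]]).as_matrix()
    print("t",round(s["time_s"],2),"rack xyz",(Z.T@(s["eef_pos"]-[p[0],p[1],0])).round(1),"toolx/z in rack",(Z.T@T[:,0]).round(3),(Z.T@T[:,2]).round(3),"F",(Z.T@s["force"]).round(1),"w",round(s["grip_width"],2))
E
python3 -c "
from h import *
rel('pink');cv2.imwrite('pics/w1.png',eyes.capture('wrist')[:,:,::-1])"
```

```text
time_s: 0.6
eef_pos: [183.9, 479.0, 241.9]
ee_rot: [-0.0, -0.066, 0.998, -0.0]
force: [0.4, -0.0, -0.4]
grip_width: 0.148
grip_force: 0.0
time_s: 1.1
eef_pos: [346.5, 398.6, 242.0]
ee_rot: [-0.0, -0.065, 0.998, -0.0]
force: [-0.1, 0.3, 0.2]
grip_width: -0.0
grip_force: 0.0
time_s: 1.6
eef_pos: [508.8, 313.8, 241.9]
ee_rot: [-0.0, -0.065, 0.998, -0.0]
force: [-0.4, 0.7, 0.2]
grip_width: -0.003
grip_force: 0.0
time_s: 2.1
eef_pos: [640.0, 244.9, 240.2]
ee_rot: [-0.001, -0.063, 0.998, -0.0]
force: [-0.9, 0.5, -0.6]
grip_width: -0.002
grip_force: 0.0
t 2.1 rack xyz [-83.3 -22.8 240.2] toolx/z in rack [ 1.    -0.004  0.002] [ 0.002  0.001 -1.   ] F [ 0.8 -0.6 -0.6] w -0.0
```

Run:
```python
from h import *
c=eyes.calibration("wrist");T=wristT(c);im=cv2.imread("pics/w1.png")
for b in blobs(im[:,:,::-1].copy(),"red",200)+blobs(im[:,:,::-1].copy(),"blue",200):print(*b)
for y in(-26,26):
    P=cap(RK["pink"],y);print(cen(P,c,T));cv2.polylines(im,[cv2.convexHull(proj(P,c,T).astype(np.float32)).astype(int)],True,(0,255,0),2)
cv2.imwrite("pics/w1o.png",im)
```

```text
[323.2 146.9] 2075 [298 117  52  66]
[184.6 439.4] 214 [175 428  21  24]
[314.5 448.2] 348 [306 430  18  30]
[603.3  47. ] 5238 [551   0  89  95]
[236.1 154.2] 3052 [207 121  58  67]
[316.61592807 154.7311673 ]
[229.34285232 155.09393603]
```

View pics/w1o.png

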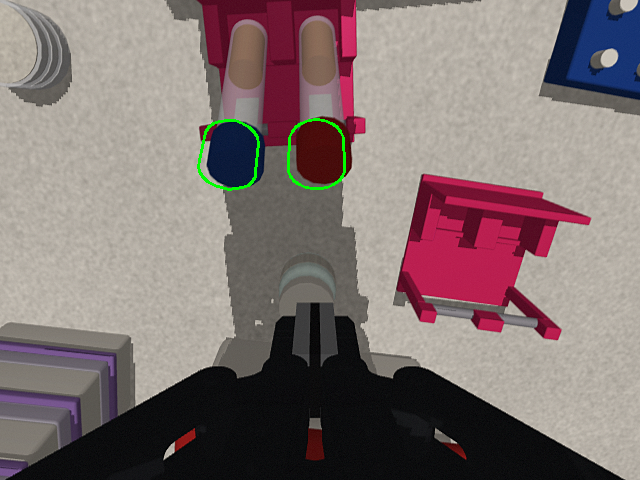

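The overlay shows red_c's cap at about (323,150), 5 mm towards tool +y from the TCP. I'll descend in front of it, keeping clear of it.

```bash
python3 -m jog '[[0,0.004,0.03,0,0,0,0],[0,0,0.03,0,0,0,0],[0,0,0.03,0,0,0,0],[0,0,0.03,0,0,0,0],[0,0,0.01,0,0,0,0]]' >/dev/null; python3 -m jog '[[0,0,0,0,0,0,0],[0.004,0,0,0,0,0,0],[0.004,0,0,0,0,0,0],[0.004,0,0,0,0,0,0],[0,0,0,0,0,0,0]]'>/dev/null
python3 -c "
from h import *
rel('pink');cv2.imwrite('pics/w2.png',eyes.capture('wrist')[:,:,::-1])"
```

```text
t 3.15 rack xyz [-68.8 -30.3 113.2] toolx/z in rack [ 1.    -0.    -0.001] [-0.001 -0.    -1.   ] F [-0.1 -0.6 -0.1] w 0.0
```

View pics/w2.png

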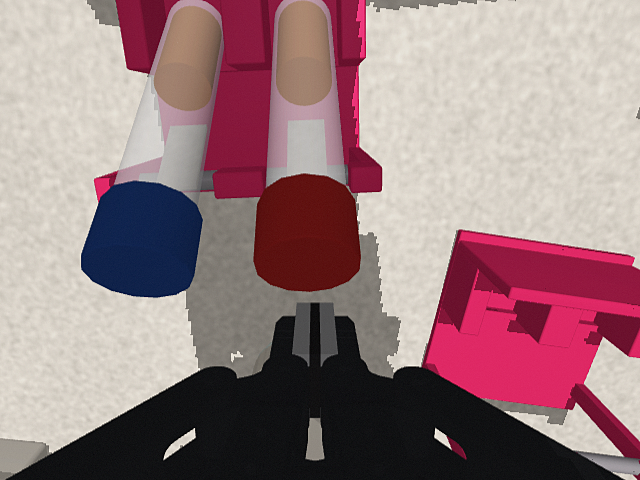

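```bash
python3 -m jog '[[0.004,-0.002,0.002,0,0,0,0],[0.004,0,0,0,0,0,0],[0.004,0,-0.003,0,0,0,0],[0.004,0,-0.003,0,0,0,0],[0.004,0,-0.003,0,0,0,0]]' >/dev/null
python3 -m jog '[[0.004,0,-0.0025,0,0,0,0],[0.0043,0,-0.0024,0,0,0,0],[0.0043,0,-0.0023,0,0,0,0],[0.0045,0,-0.0021,0,0,0,0],[0.0045,0,-0.0021,0,0,0,0]]'
python3 -c "
from h import *
rel('pink');a=eyes.capture('wrist')[:,:,::-1];b=eyes.capture('side')[100:240,230:400,::-1]
cv2.imwrite('pics/w3.png',np.hstack([cv2.resize(a,(400,300)),cv2.resize(b,(364,300))]))"
```

```text
time_s: 4.2
eef_pos: [583.5, 242.9, 130.9]
ee_rot: [-0.0, -0.065, 0.998, 0.0]
force: [-1.1, -0.9, 0.3]
grip_width: 0.003
grip_force: 0.0
t 4.2 rack xyz [-27.  -28.2 130.9] toolx/z in rack [ 1. -0.  0.] [ 0. -0. -1.] F [1.2 0.8 0.3] w 0.0
```

View pics/w3.png

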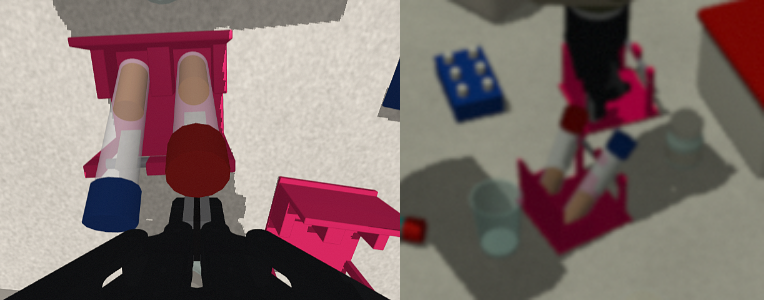

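The red tube is rising on the fingers and the blue one hasn't moved. I'll continue the arc.

```bash
python3 -m jog '[[0.0045,0,-0.0018,0,0,0,0],[0.0045,0,-0.0017,0,0,0,0],[0.0045,0,-0.0014,0,0,0,0],[0.0045,0,-0.0014,0,0,0,0],[0.0045,0,-0.0011,0,0,0,0]]' >/dev/null
python3 -m jog '[[0.004,0,-0.001,0,0,0,0],[0.004,0,-0.0007,0,0,0,0],[0.0035,0,-0.0006,0,0,0,0],[0.003,0,-0.0004,0,0,0,0],[0.003,0,-0.0003,0,0,0,0]]'
python3 -m jog '[[0.003,0,0,0,0,0,0],[0,0,0,0,0,0,0],[0,0,0,0,0,0,0]]' |grep force
python3 -c "
from h import *
rel('pink');a=eyes.capture('wrist')[:,:,::-1];b=eyes.capture('side')[100:240,230:400,::-1]
cv2.imwrite('pics/w4.png',np.hstack([cv2.resize(a,(400,300)),cv2.resize(b,(364,300))]))"
```

```text
time_s: 5.3
eef_pos: [544.0, 237.8, 141.1]
ee_rot: [-0.0, -0.065, 0.998, -0.0]
force: [0.1, 0.1, 0.2]
grip_width: -0.0
grip_force: 0.0
force: [-0.7, 0.2, -0.1]
grip_force: 0.0
t 5.6 rack xyz [ 15.5 -28.2 141.1] toolx/z in rack [ 1. -0. -0.] [-0. -0. -1.] F [ 0.6 -0.3 -0.1] w 0.0
```

View pics/w4.png

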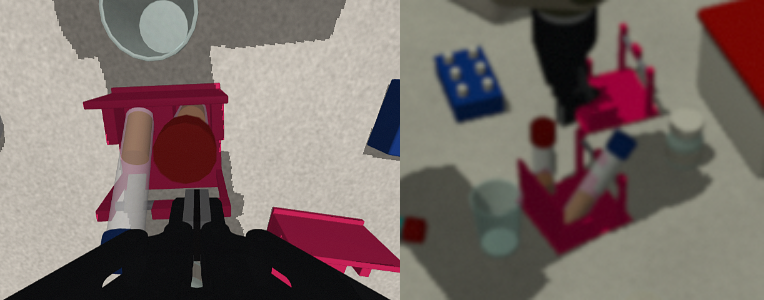

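```bash
python3 -m jog '[[-0.01,0,0,0,0,0,0],[-0.015,0,0,0,0,0,0],[-0.015,0,-0.03,0,0,0,0],[0,0,-0.045,0,0,0,0],[0,0,-0.045,0,0,0,0]]' >/dev/null
python3 -m jog '[[0.015,-0.04,0,0,0,0,0],[0.015,-0.04,0,0,0,0,0],[0.015,-0.04,0,0,0,0,0],[0.015,-0.04,0,0,0,0,0],[0.015,-0.04,0,0,0,0,0]]' >/dev/null
python3 -m jog '[[0.015,-0.04,0,0,0,0,0],[0.015,-0.04,0,0,0,0,0],[0.015,-0.04,0,0,0,0,0],[0.015,-0.04,0,0,0,0,0],[0.015,-0.04,0,0,0,0,0]]' >/dev/null
python3 -m jog '[[0.01,-0.04,0,0,0,0,0],[0.01,-0.037,0,0,0,0,0],[0,0,0,0,0,0.149,0],[0,0,0,0,0,0.149,0],[0,0,0,0,0,0.149,0]]' >/dev/null
python3 -m jog '[[0,0,0,0,0,0.149,0],[0,0,0,0,0,0.149,0],[0,0,0,0,0,0.149,0],[0,0,0,0,0,0.149,0],[0,0,0,0,0,0.149,0]]' >/dev/null
python3 -m jog '[[0,0,0,0,0,0.149,0],[0,0,0,0,0,0.149,0],[0,0,0,0,0,0.149,0],[0,0,0,0,0,0.149,0],[0,0,0,0,0,0.149,0]]' >/dev/null
python3 -m jog '[[0,0,0,0,0,0.149,0],[0,0,0,0,0,0.149,0],[0,0,0,0,0,0.149,0],[0,0,0,0,0,0.149,0],[0,0,0,0,0,0.149,0]]' >/dev/null
python3 -m jog '[[0,0,0,0,0,0.149,0],[0,0,0,0,0,0,0]]'
python3 - <<'E'
from h import *
rel('green')
c=eyes.calibration("wrist");T=wristT(c);im=eyes.capture("wrist")[:,:,::-1].copy()
t=eyes.capture("top");ct=eyes.calibration("top")
print([b[0] for b in blobs(t,"red")],cen(cap(RK["pink"],-26,0),ct),[b[0] for b in blobs(t,"blue")])
for y in(-52,0,52):
    P=cap(RK["green"],y);cv2.polylines(im,[cv2.convexHull(proj(P,c,T).astype(np.float32)).astype(int)],True,(0,255,0),2)
cv2.imwrite("pics/w5.png",np.hstack([cv2.resize(im,(400,300)),cv2.resize(t[140:290,200:300,::-1],(200,300))]))
E
```

```text
time_s: 9.4
eef_pos: [473.9, -252.4, 261.1]
ee_rot: [-0.0, 0.976, 0.217, 0.0]
force: [0.4, 0.2, 0.7]
grip_width: 0.002
grip_force: 0.0
t 9.4 rack xyz [-91.2   2.9 261.1] toolx/z in rack [1.    0.005 0.   ] [ 0.  0. -1.] F [0.4 0.  0.7] w 0.0
[array([189.,  69.]), array([228.3,  93.6]), array([232.9, 225. ]), array([231.8, 297. ])] [231.18856045 226.3622332 ] [array([249.9, 191.3]), array([603.9, 215.9]), array([ 52.8, 227.4]), array([402.4, 225.2]), array([146.4, 241.4]), array([ 24.4, 353. ]), array([ 45.7, 370. ])]
```

View pics/w5.png

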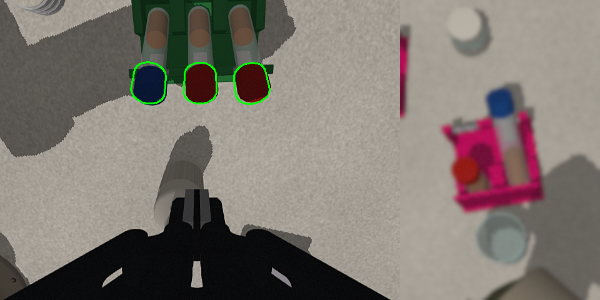

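red_c stands upright as predicted, with its cap at (233,225), and blue_b hasn't moved. The green model overlay matches the caps, so bay 1 is next.

```bash
python3 -m jog '[[0.019,0.003,0.03,0,0,0,0],[0,0,0.04,0,0,0,0],[0,0,0.04,0,0,0,0],[0,0,0.03,0,0,0,0],[0,0,0.01,0,0,0,0]]' >/dev/null
python3 -m jog '[[0,0,0,0,0,0,0],[0,0,0,0,0,0,0]]' >/dev/null
python3 -c "
from h import *
rel('green');a=eyes.capture('wrist')[:,:,::-1]
cv2.imwrite('pics/w6.png',a)
print([b for b in blobs(a[:,:,::-1].copy(),'red',200)])"
```

```text
t 10.2 rack xyz [-71.8  -0.7 112.7] toolx/z in rack [1.    0.008 0.001] [ 0.001 -0.002 -1.   ] F [0.4 0.2 0.4] w -0.0
[(array([485.9, 219.5]), np.int32(11703), array([425, 158, 126, 121], dtype=int32)), (array([319.1, 224.2]), np.int32(10890), array([266, 163, 109, 120], dtype=int32))]
```

```bash
python3 -m jog '[[0.005,0,0.001,0,0,0,0],[0.005,0,0.001,0,0,0,0],[0.004,0,-0.002,0,0,0,0],[0.004,0,-0.003,0,0,0,0],[0.004,0,-0.003,0,0,0,0]]' |grep ^force
python3 -m jog '[[0.004,0,-0.003,0,0,0,0],[0.004,0,-0.0027,0,0,0,0],[0.0042,0,-0.0025,0,0,0,0],[0.0043,0,-0.0023,0,0,0,0],[0.0045,0,-0.0021,0,0,0,0]]' |grep ^force
python3 -m jog '[[0.0045,0,-0.002,0,0,0,0],[0.0045,0,-0.0018,0,0,0,0],[0.0045,0,-0.0016,0,0,0,0],[0.0045,0,-0.0014,0,0,0,0],[0.0045,0,-0.0012,0,0,0,0]]' |grep ^force
python3 -c "
from h import *
rel('green')"
python3 -m jog '[[0.0045,0,-0.0011,0,0,0,0],[0.0045,0,-0.001,0,0,0,0],[0.004,0,-0.0008,0,0,0,0],[0.003,0,-0.0006,0,0,0,0],[0.003,0,-0.0004,0,0,0,0]]' |grep ^force
python3 -m jog '[[0.003,0,-0.0003,0,0,0,0],[0.0025,0,0,0,0,0,0],[0,0,0,0,0,0,0],[0,0,0,0,0,0,0]]' |grep ^force
python3 -c "
from h import *
rel('green');a=eyes.capture('wrist')[:,:,::-1];b=eyes.capture('side')[250:370,310:455,::-1]
cv2.imwrite('pics/w7.png',np.hstack([cv2.resize(a,(400,300)),cv2.resize(b,(364,300))]))"
```

```text
force: [-0.0, -0.3, 0.2]
force: [-0.6, -0.1, -0.2]
force: [-0.1, 0.3, -0.1]
t 11.75 rack xyz [ -6.3   0.5 137.8] toolx/z in rack [ 1.     0.007 -0.   ] [-0.  0. -1.] F [ 0.1  0.3 -0.1] w -0.0
force: [0.4, -0.3, -0.4]
force: [-0.3, 0.2, 0.2]
t 12.65 rack xyz [ 17.8   0.7 141.8] toolx/z in rack [ 1.     0.007 -0.   ] [-0.  0. -1.] F [-0.2  0.3  0.2] w 0.0
```

View pics/w7.png

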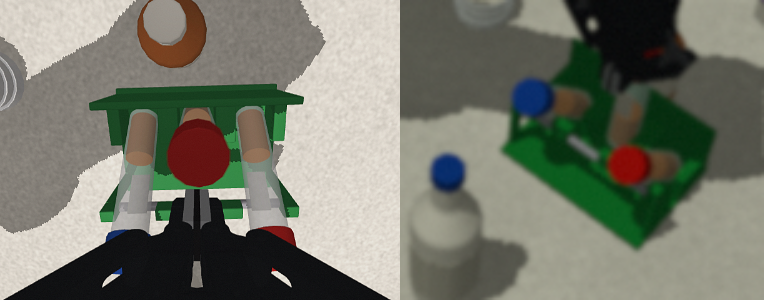

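The middle tube is upright and its neighbours haven't moved. Now back off, shift 52 mm to bay 0 and repeat.

```bash
python3 -m jog '[[-0.01,0,0,0,0,0,0],[-0.02,0,0,0,0,0,0],[-0.02,0,0,0,0,0,0],[-0.02,0,0,0,0,0,0],[-0.021,0,0,0,0,0,0]]' |grep ^force
python3 -m jog '[[0,0.0,0,0,0,0,0],[0,0.026,0,0,0,0,0],[0,0.026,0.01,0,0,0,0],[0,0,0.021,0,0,0,0],[0,0,0,0,0,0,0]]' |grep ^force
python3 -c "
from h import *
rel('green');a=eyes.capture('wrist')
print([b for b in blobs(a,'red',200)])"
```

```text
force: [0.9, 0.3, -0.3]
force: [-0.4, 0.2, -0.2]
t 13.75 rack xyz [-73.4 -51.  108.4] toolx/z in rack [ 1.     0.006 -0.002] [-0.002  0.005 -1.   ] F [-0.3  0.3 -0.2] w -0.0
[(array([324.6, 216.7]), np.int32(11705), array([270, 153, 113, 126], dtype=int32))]
```

```bash
python3 -m jog '[[0.005,0.003,0,0,0,0,0],[0.005,0,-0.001,0,0,0,0],[0.004,0,-0.002,0,0,0,0],[0.004,0,-0.003,0,0,0,0],[0.004,0,-0.003,0,0,0,0]]' |grep ^force
python3 -m jog '[[0.004,0,-0.003,0,0,0,0],[0.004,0,-0.0027,0,0,0,0],[0.0042,0,-0.0025,0,0,0,0],[0.0043,0,-0.0023,0,0,0,0],[0.0045,0,-0.0021,0,0,0,0]]' |grep ^force
python3 -m jog '[[0.0045,0,-0.002,0,0,0,0],[0.0045,0,-0.0018,0,0,0,0],[0.0045,0,-0.0016,0,0,0,0],[0.0045,0,-0.0014,0,0,0,0],[0.0045,0,-0.0012,0,0,0,0]]' |grep ^force
python3 -c "
from h import *
rel('green')"
python3 -m jog '[[0.0045,0,-0.0011,0,0,0,0],[0.0045,0,-0.001,0,0,0,0],[0.004,0,-0.0008,0,0,0,0],[0.004,0,-0.0006,0,0,0,0],[0.003,0,-0.0004,0,0,0,0]]' |grep ^force
python3 -m jog '[[0.003,0,-0.0003,0,0,0,0],[0.0025,0,0,0,0,0,0],[0,0,0,0,0,0,0],[0,0,0,0,0,0,0]]' |grep ^force
python3 -c "
from h import *
rel('green')"
python3 -m jog '[[-0.01,0,0,0,0,0,0],[-0.02,0,0,0,0,0,0],[-0.02,0,0,0,0,0,0],[-0.02,0,0,0,0,0,0],[-0.021,0,0,0,0,0,0]]' |grep ^force
python3 -m jog '[[0,0,-0.04,0,0,0,0],[0,0,-0.04,0,0,0,0],[0,0,-0.04,0,0,0,0],[0,0,-0.02,0,0,0,0],[0,0,0,0,0,0,0]]' |grep ^force
python3 - <<'E'
from h import *
rel('green')
im=eyes.capture("wrist")[:,:,::-1]
b=eyes.capture('side')[250:370,310:455,::-1]
t=eyes.capture("top");ct=eyes.calibration("top")
print([b[0] for b in blobs(t,"red")],[cen(cap(RK["green"],y,0),ct) for y in(-52,0)],[b[0] for b in blobs(t,"blue")])
cv2.imwrite("pics/w8.png",np.vstack([np.hstack([cv2.resize(im,(400,300)),cv2.resize(b,(364,300))]),cv2.resize(t[130:300,200:470,::-1],(764,300))]))
E
```

```text
force: [-0.8, -0.4, 0.0]
force: [0.0, 0.6, -0.3]
force: [-0.5, -0.3, -0.4]
t 15.3 rack xyz [ -6.9 -54.5 140.6] toolx/z in rack [1.    0.007 0.   ] [ 0. -0. -1.] F [-0.6 -0.  -0.4] w -0.0
force: [-0.6, 0.6, 0.7]
force: [0.9, 0.1, -0.6]
t 16.2 rack xyz [ 18.1 -54.3 144.6] toolx/z in rack [ 1.     0.007 -0.   ] [-0.  0. -1.] F [ 0.9 -0.3 -0.6] w 0.0
force: [0.4, -0.9, 0.2]
force: [1.1, -0.2, -1.2]
t 17.2 rack xyz [-73.2 -55.7 288. ] toolx/z in rack [1.    0.006 0.002] [ 0.002 -0.006 -1.   ] F [ 0.9 -0.6 -1.2] w 0.0
[array([189.,  69.]), array([228.4,  93.6]), array([425.3, 177.3]), array([406.8, 185.5]), array([232.8, 224.9]), array([234.4, 298.8])] [array([425.44808447, 177.56235024]), array([406.47249851, 186.19185715])] [array([249.9, 191.2]), array([603.8, 216. ]), array([ 52.7, 227.4]), array([402.6, 225.4]), array([146.3, 241.4]), array([ 26. , 353.8])]
```

View pics/w8.png

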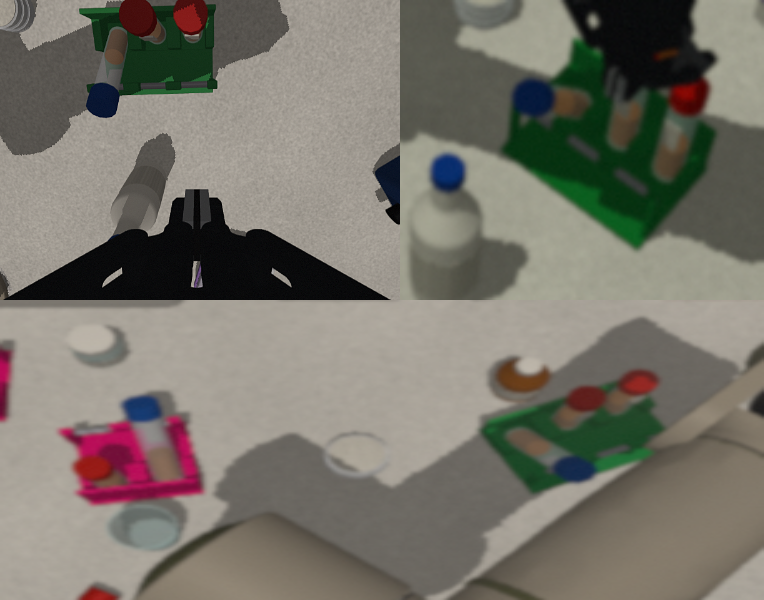

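All three red tubes stand where the upright model predicts. Both blue tubes still lean at their starting pixels, the bottles haven't moved and the arm is clear, so I'm handing in.

```bash
python3 -c "
from rig import finish_job
print(finish_job())"
```

```text
the job is handed in; nothing more can be done
None
```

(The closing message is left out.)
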